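# Fit the mint plate on the high-chair tray and lock it

### The arm

A 6-joint arm with a two-finger parallel gripper is mounted at the origin on the work surface. World frame = base frame: x ahead of the robot, y to its left, z up, the work surface at z = 0. Lengths are in m, angles in rad, forces in N, time in s.
With the tool pointing down it reaches from about 0.375 to 0.9 m from the base axis. Payload 3.1 kg.
Tool frame: the origin (TCP) lies at the very end of the fingers, on their centre line; the grasp point (between the pads) lies 19 mm behind it; z points along the fingers, y is the line along which they close (so a half turn about z gives the same grasp; the last joint's range is limited). The gripper opens to 87 mm and grips with 3 to 60 N. Pads are 19 mm wide; open, the fingers measure 117 mm over their backs; the gripper's body (75 mm by 190 mm) begins 51 mm behind the grasp point.
Start: joints at [1.103, 0.527, 1.433, -0, 1.181, -0.178], TCP at [0.179, 0.599, 0.223] pointing down, gripper open.
Joint ranges: [-3.08, 3.08], [-0.75, 2.2], [0.22, 2.44], [-1.43, 4.57], [0, 2.65], [-2.85, 2.85]. Speed limits (rad/s): [2.79, 2.79, 3.14, 3.14, 3.14, 3.14].

### API

Orientations are given as a unit quaternion [w, x, y, z].
In Python, from rig import bot gives the robot as it stands.
- The arm moves only by the tool play_rows, never from a script. Its argument "commands" is a list that holds one entry, the list of rows, each a list of 5 numbers: the closure, from 0 (fully open) to 1 (shut), then the shift along the tool's x, y, z in mm, then the turn about the tool's z in degrees. In form: [[[claw, x, y, z, spin], ...]]. A call has 1 to 12 rows; each row shifts and turns the commanded pose from where the row before left it, along the tool's axes as they then stand; what a row does not reach is not made up. A row lasts 1/12 s, in which the tool goes at most 41.7 mm and 7.16 degrees, less where a joint would pass 70% of its speed; a pose out of reach is approached as far as the arm can. A call with a gripper value outside its range is refused whole. The fingers move at their own pace and stop on an object; the grip force is fixed at half the most. Time passes only in rows, so rows that do not move let the fingers close. It gives the time, the measured TCP pose, the force, the opening and the grip force at its end, in the units of the state.
- bot.read_state(): the state, without advancing time (a new reading comes with each control period).
- bot.capture(name): name is "side" or "top" or "wrist"; returns the picture (384x512x3 uint8, red, green, blue); there is no depth.
- bot.get_calibration(name): a dict with "intrinsics" (3x3 intrinsics, pixels), "R" (3x3) and "t" (3): a world point X has camera coordinates R X + t. Camera axes: x right, y down, z forward; pixel columns grow to the right and rows downward; lengths in m; the calibration is good to about 2 mm. A picture is of the moment at which its call begins: read the wrist's pose just before it. get_calibration takes no time and is no camera call; for the wrist camera it gives the pose at the moment of the call.
- bot.job_done(): hands the job in; it is judged then, once.
The state is a dict: "t": time; "q": joint angles; "joint_vel": joint speeds; "tau": joint torques, N m; "ee_pos": TCP position; "orientation": TCP orientation; "contact_force": force on the tool from outside, world axes, zero at the start; "moment": the same for the moment, N m; "finger_gap": finger opening in m; "grasp_force": force on a finger pad.
Only numpy, scipy, OpenCV 4.12 (cv2) and the standard library are available. Lean on these libraries where they do the work, as an engineer would, in place of code of your own. Each camera call takes 0.05 s, during which the arm holds its last target. There are 200 camera calls.

### The job

Get the high-chair tray ready: swing the tray's lever right back to its stop, then take the mint plate by its middle rib and, keeping it level, lower it over both steel studs, keeping hold of it until it sits flat on the tray. Let go and swing the lever fully over the plate's edge to its other stop so that the plate is locked down. Leave everything else where it is, including the spoon on the tray.

Things in the scene. Friction and masses are not known exactly. Their poses are not given: they have to be found in the camera images.
- plate: mint rigid divided plate, 0.3-0.55 kg, symmetrical, flat on the table. Base 160 (own x) x 260 (own y) x 6 mm with two 14 mm through holes at x 0, y +110 and -110. A middle rib, 84 long along x, 16 wide, divides two wells and is the grip: pinch from above along y. Low rims, tops 18 above the underside, at x +-47.5, y +-88. Origin and centre of mass in plan: centre of the underside; z up
- rib_top (a point): centre of the top of the plate's rib, 42 mm above the plate's underside (the well floors beside the rib are 6 mm above it, 75 mm of free floor on each side); axes as the plate's
- tray: walnut high-chair tray lying fixed on the table, 280 (own x) x 340 (own y) x 22 mm thick. Origin: centre of its underside; own x points away from the robot (turned at most 0.2 rad), z up. Two upright steel studs at own x 0, y +110 and -110: 11 mm diameter, 18 tall above the tray's top, the upper 6 mm tapering to 4 mm diameter
- seat (a point): middle of the tray's top face, midway between the studs, 22 mm above the table; axes as the tray's. The seated plate has its underside centre here, its long side (own y) along the tray's y, either way round
- stud_left (a point): tip of the stud at tray y = +110, 18 mm above the tray's top
- stud_right (a point): tip of the stud at tray y = -110, 18 mm above the tray's top
- lever (a joint): angle of the tray's steel swing lever on a vertical pivot. 0: swung back to its stop, arm along tray -y, clear of the plate's place. Grows anticlockwise seen from above, towards the plate, to the other stop at 0.85, where it covers the plate's edge by 19 mm. Stays where left (0.05 N m friction)
- lever_pivot (a point): the lever's pivot axis, at tray x -115, y +50, 9 mm above the tray's top, at the arm's underside (3 mm over the seated plate's flange). Arm 16 wide, 8 thick, 72 long from pivot to tip
- lever_knob (a point): centre of the top of the lever's upright round orange knob, 18 mm diameter, 32 tall above the arm, 58 mm from the pivot; top 71 mm above the table. Can be pinched from above or pushed
- tumbler: clear glass tumbler, 72 wide, 85 tall, far middle of the table (mm); leave alone. Origin: centre of its underside
- spoon_a: orange training spoon, 110 x 30 x 8, lying along the far margin of the walnut tray (mm); leave alone. Origin: centre of its underside, bowl of the spoon towards +x
- spoon_b: orange training spoon, 110 x 30 x 8, on the far part of the table (mm); leave alone. Origin: centre of its underside, bowl of the spoon towards +x
- container: closed snap-lid food container, 128 x 168 x 64, on the right of the table (mm); leave alone. Origin: centre of its underside
- sippy: yellow child's mug, 70 wide, 75 tall, far part of the table (mm); leave alone. Origin: centre of its underside
- mill: walnut pepper mill, 56 wide, 145 tall, right of the table (mm); leave alone. Origin: centre of its underside
- fruitbowl: white fruit bowl with fruit, 230 wide, about 120 tall, left of the table (mm); leave alone. Origin: centre of its underside

How it is judged:
On the way, in this order (a step that is already met when the one before it is completed fails the run):
1. the lever is swung back to its stop (under 0.2 rad) (value of joint lever below 0.2 rad), for 0.2 s.
2. the plate sits flat on the tray over both studs while the gripper still holds it (horizontal distance between plate and seat below 0.006 m and z of plate in the frame of seat below 0.0035 m and angle between the y axis of plate and the y axis of seat, either way round below 0.05 rad and angle between plate's own z axis and vertical below 0.03 rad and contact force between the fingers and plate above 0.5 N), for 0.1 s.
3. the plate is let go and the lever swung over its edge (over 0.65 rad) (horizontal distance between plate and seat below 0.006 m and z of plate in the frame of seat below 0.0035 m and angle between the y axis of plate and the y axis of seat, either way round below 0.05 rad and angle between plate's own z axis and vertical below 0.03 rad and value of joint lever above 0.65 rad and contact force between the fingers and plate below 0.1 N), for 0.2 s.
At the end, for the whole second after the job is handed in: The plate lies flat on the tray over both studs (underside within 3.5 mm of the tray's top, centre within 6 mm of the seat, turned less than 0.05 rad, tilted less than 0.03 rad), at rest, and the lever stands over its edge (more than 0.65 of 0.85 rad) (horizontal distance between plate and seat below 0.006 m and z of plate in the frame of seat below 0.0035 m and angle between the y axis of plate and the y axis of seat, either way round below 0.05 rad and angle between plate's own z axis and vertical below 0.03 rad and value of joint lever above 0.65 rad and linear speed of plate below 0.02 m/s); the robot touches nothing.
It fails at once if the plate is tilted by more than 0.25 rad (angle between plate's own z axis and vertical above 0.25 rad).
It fails at once if another thing is moved by more than 40 mm or knocked over (distance of any of tumbler, spoon_a, spoon_b, container, sippy, mill, fruitbowl from where it was at the start of the episode above 0.04 m or angle between any of tumbler, sippy, mill, container, fruitbowl's own z axis and vertical above 0.5 rad).
It also fails if it takes over 72 s, if anything falls off the work surface, if the arm or the gripper's body presses on something with over 40 N, if the wrist force passes 120 N, or if a joint passes its speed limit or range.

## Working session

There is one attempt and no reset: what is moved stays moved. The work goes in short steps, Python scripts to look and compute and a tool call to move; the robot and the scene stay as the last step left them, time stands still between calls to the robot, and variables do not carry over. Pictures are saved under pics/ and viewed, at most 10 in all, crops included, and the job is handed in when it is done.

Besides the shell and the picture viewer there is one more tool, called after ">>>" as a command line: name --argument value ..., lists and objects as JSON in quotes. play_rows: Moves the arm, as the interface text tells. Its arguments: {"type":"object","properties":{"commands":{"type":"array"}},"required":["commands"]}

```bash
mkdir -p pics; cat > h.py <<'E'
import numpy as np, cv2
from rig import bot
def cap(n,f=None):
    c=bot.get_calibration(n); im=np.array(bot.capture(n))[:,:,::-1].copy()
    if f: cv2.imwrite('pics/'+f,im)
    return im,c
def ray(c,u,v,z):
    K=np.array(c["intrinsics"]);R=np.array(c["R"]);t=np.array(c["t"])
    o=-R.T@t; d=R.T@np.linalg.inv(K)@np.array([u,v,1.]); return o+d*(z-o[2])/d[2]
E
python3 - <<'E'
from h import *
s=bot.read_state(); print(s)
a,c=cap("top","top0.png"); print(c)
b,c=cap("side","side0.png")
E
```

```text
{'t': 0.0, 'q': array([ 1.10251766e+00,  5.28491696e-01,  1.43390750e+00, -2.89027711e-05,
        1.18138749e+00, -1.78554232e-01]), 'joint_vel': array([-1.30627736e-03, -1.27744823e-03,  2.49405384e-05, -4.80843044e-04,
        1.02996870e-03, -1.33853375e-03]), 'tau': array([ 1.17392491e-05, -4.40032017e+01, -1.76598877e+01,  6.32483815e-02,
        5.80995844e-02, -1.48583476e-04]), 'ee_pos': array([0.17822936, 0.5982799 , 0.2215543 ]), 'orientation': array([-3.35969495e-04,  1.44350562e-01,  9.89526004e-01, -1.04438822e-03]), 'contact_force': array([ 0.48444836,  1.34058675, -0.25620336]), 'moment': array([0.00762789, 0.0108687 , 0.03959385]), 'grasp_force': 0.0, 'finger_gap': 0.0868163587564651}
{'intrinsics': array([[489.39848963,   0.        , 261.96410751],
       [  0.        , 489.39848963, 188.93113916],
       [  0.        ,   0.        ,   1.        ]]), 'R': array([[ 0.00524514, -0.99996927, -0.00582697],
       [-0.9814213 , -0.00403007, -0.19182281],
       [ 0.19179343,  0.00672485, -0.98141228]]), 't': array([0.01301376, 0.60299861, 1.60581102])}
```

View pics/top0.png

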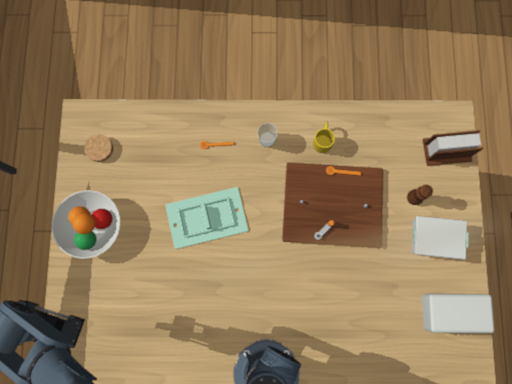

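View pics/side0.png

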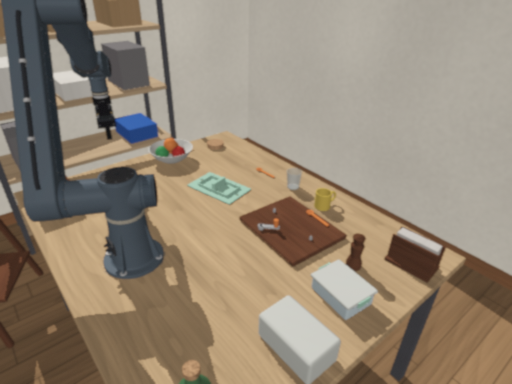

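The top view shows the mint plate at about (207,218), the tray at (334,205), studs at (304,202) and (366,206), the pivot at (319,236) and the knob at (331,223), with the lever swung in. The side view agrees.

```bash
cat > m.py <<'E'
from h import *
a=cv2.imread('pics/top0.png'); c=bot.get_calibration("top")
hsv=cv2.cvtColor(a,cv2.COLOR_BGR2HSV)
def rect(mask,z,nm):
    cs,_=cv2.findContours(mask,cv2.RETR_EXTERNAL,cv2.CHAIN_APPROX_NONE); k=max(cs,key=cv2.contourArea)
    P=np.array([ray(c,*p[0],z)[:2] for p in k],np.float32)
    r=cv2.minAreaRect(P*1000); print(nm,r)
m=cv2.inRange(hsv,(70,40,100),(95,255,255)); m[:, :150]=0; m[:,260:]=0
rect(m,.006,'plate')
m=cv2.inRange(hsv,(0,60,0),(14,255,125)); m[:, :270]=0; m[:,395:]=0; m[:150]=0;m[260:]=0
rect(m,.022,'tray')
g=cv2.inRange(hsv,(0,0,110),(180,70,255)); g[:, :290]=0; g[:,378:]=0; g[:170]=0;g[242:]=0
n,_,st,ce=cv2.connectedComponentsWithStats(g)
for i in range(1,n): print('steel',st[i],ce[i],ray(c,*ce[i],.034))
o=cv2.inRange(hsv,(3,170,150),(18,255,255)); o[:, :290]=0; o[:,378:]=0; o[:180]=0;o[242:]=0
n,_,st,ce=cv2.connectedComponentsWithStats(o)
for i in range(1,n): print('knob',st[i],ce[i],ray(c,*ce[i],.060))
E
python3 m.py
```

```text
plate ((511.97503662109375, 209.2866668701172), (156.01629638671875, 255.38211059570312), 14.113950729370117)
tray ((558.1827392578125, -229.5175323486328), (335.5674743652344, 276.00396728515625), 86.58678436279297)
steel [300 200   3   3   8] [300.875 200.875] [ 0.56646774 -0.11781301  0.034     ]
steel [364 204   3   4  10] [365.  205.2] [ 0.55237952 -0.33718028  0.034     ]
steel [314 224  17  16 122] [321.55737705 231.6147541 ] [ 0.46104982 -0.18686021  0.034     ]
knob [328 220   6   6  28] [330.78571429 222.5       ] [ 0.48900128 -0.21529914  0.06      ]
```

>>> play_rows --commands '[[[0,0,0,0,-6.5],[0,0,0,0,-6.5],[0,0,0,0,0]]]'

```text
t: 0.35
ee_pos: [0.1784, 0.5985, 0.222]
orientation: [-0.0, 0.03, 1.0, -0.001]
contact_force: [-0.2, -0.8, -0.4]
finger_gap: 0.0871
grasp_force: 0.0
```

```bash
cat >> h.py <<'E'
from scipy.spatial.transform import Rotation as Ro
def go(x,y,z,yaw=None):
    """shift in tool axes (mm) to a world point; yaw = wanted world angle (deg) of tool y"""
    s=bot.read_state(); q=np.array(s['orientation']); R=Ro.from_quat(q[[1,2,3,0]]).as_matrix()
    d=R.T@(np.array([x,y,z])-s['ee_pos'])*1000
    a=np.degrees(np.arctan2(R[1,1],R[0,1]))
    print('t %.2f'%s['t'],'pos',np.round(s['ee_pos'],4),'yaw %.1f'%a,'shift',np.round(d,1),'rows %.1f'%(np.linalg.norm(d)/40),'tilt',np.round(R[:2,2],3),
      'spin',None if yaw is None else round(-((yaw-a+90)%180-90),1))
E
python3 -c "
from h import *
go(.40,.25,.24); go(.50,-.222,.24,86.4)"
```

```text
t 0.35 pos [0.1784 0.5985 0.222 ] yaw 86.5 shift [-242.4 -334.4  -17.7] rows 10.3 tilt [-0.001 -0.001] spin None
t 0.35 pos [0.1784 0.5985 0.222 ] yaw 86.5 shift [-371.  -799.4  -17.2] rows 22.0 tilt [-0.001 -0.001] spin 0.1
```

>>> play_rows --commands '[[[0.5,-20,-28,-2,0],[1,-20,-28,-2,0],[1,-20,-28,-2,0],[1,-20,-28,-2,0],[1,-20,-28,-2,0],[1,-20,-28,-2,0],[1,-20,-28,-2,0],[1,-20,-28,-2,0],[1,-20,-28,-2,0],[1,-20,-28,0,0],[1,-20,-28,0,0],[1,-20,-28,0,0]]]'

```text
t: 1.35
ee_pos: [0.3975, 0.247, 0.2406]
orientation: [0.0, 0.033, 0.999, 0.0]
contact_force: [0.5, 0.2, 0.8]
finger_gap: 0.0151
grasp_force: 0.0
```

>>> play_rows --commands '[[[1,-10,-39,0,0],[1,-10,-39,0,0],[1,-10,-39,0,0],[1,-10,-39,0,0],[1,-10,-39,0,0],[1,-10,-39,0,0],[1,-10,-39,0,0],[1,-10,-39,0,0],[1,-10,-39,0,0],[1,-10,-39,0,0],[1,-10,-39,0,0],[1,-8,-33,0,0]]]'

```text
t: 2.35
ee_pos: [0.4859, -0.223, 0.2405]
orientation: [0.0, 0.034, 0.999, -0.0]
contact_force: [1.4, 0.6, 0.5]
finger_gap: 0.0002
grasp_force: 0.0
```

```bash
python3 -c "
from h import *
go(.53,-.222,.24,86.4); a,c=cap('wrist','w1.png'); print(c['intrinsics'][0],c['t'],c['R'])"
```

```text
t 2.35 pos [ 0.4859 -0.223   0.2405] yaw 86.1 shift [-43.9   4.    0.5] rows 1.1 tilt [ 0.001 -0.001] spin -0.3
[288.26015561   0.         256.99749537] [ 0.19083631 -0.51938941  0.27936353] [[ 0.0679531   0.9976875  -0.00142757]
 [ 0.96408805 -0.06529627  0.25743083]
 [ 0.2567423  -0.01886953 -0.96629567]]
```

View pics/w1.png

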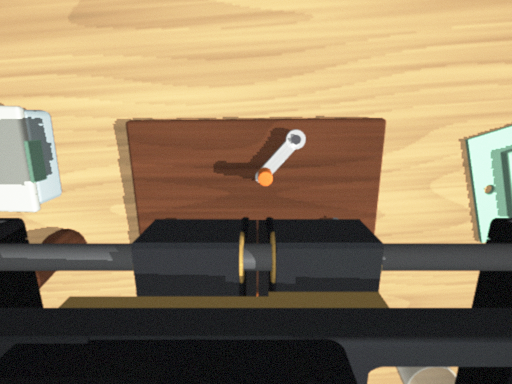

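The wrist view has the pivot at (296,139) and the knob top at (265,178), with the plate's hole visible at the right edge (489,189).

```bash
python3 -c "
from h import *
c=bot.get_calibration('wrist')
p=ray(c,296,139,.042);k=ray(c,265,178,.071);print(p,k,np.hypot(*(k-p)[:2]),ray(c,489,189,.006))
for q in [(129,121),(384,119)]: print(ray(c,*q,.022))
go(.525,-.222,.24,86.4);go(.525,-.222,.046,86.4)"
```

```text
[ 0.45197325 -0.18155879  0.042     ] [ 0.49220951 -0.22311041  0.071     ] 0.05784024510928441 [0.5444159  0.09288492 0.006     ]
[ 0.41585422 -0.39349256  0.022     ]
[ 0.43640301 -0.06595736  0.022     ]
t 2.40 pos [ 0.4883 -0.2298  0.2408] yaw 86.0 shift [-36.1  10.4   0.9] rows 0.9 tilt [ 0.004 -0.008] spin -0.4
t 2.40 pos [ 0.4883 -0.2298  0.2408] yaw 86.0 shift [-35.1  11.8 194.9] rows 5.0 tilt [ 0.004 -0.008] spin -0.4
```

>>> play_rows --commands '[[[1,-20,4,0,-0.4],[1,-18,4,0,0],[1,0,0,35,0],[1,0,0,35,0],[1,0,0,35,0],[1,0,0,35,0],[1,0,0,35,0],[1,0,0,15,0],[1,0,0,4,0],[1,0,0,0,0],[1,0,0,0,0]]]'

```text
t: 3.32
ee_pos: [0.5248, -0.2145, 0.0472]
orientation: [0.001, 0.028, 1.0, -0.0]
contact_force: [0.9, 0.5, 0.8]
finger_gap: 0.0005
grasp_force: 0.0
```

```bash
python3 -c "
from h import *
go(.465,-.222,.046,86.4)"
```

```text
t 3.32 pos [ 0.5248 -0.2145  0.0472] yaw 86.7 shift [ 59.2 -10.9   1.2] rows 1.5 tilt [ 0.001 -0.001] spin 0.3
```

>>> play_rows --commands '[[[1,4,-3,0,0],[1,5,-3,0,0],[1,6,-3,0,0],[1,6,-1,0,0],[1,6,0,0,0],[1,6,0,0,0],[1,6,0,0,0],[1,6,0,0,0],[1,6,0,0,0],[1,6,0,0,0],[1,3,0,0,0],[1,0,0,0,0]]]'

```text
t: 4.32
ee_pos: [0.4659, -0.2224, 0.0475]
orientation: [0.003, 0.029, 1.0, -0.002]
contact_force: [5.7, -0.6, 0.1]
finger_gap: 0.0006
grasp_force: 3.2
```

>>> play_rows --commands '[[[1,0,0,0,0],[1,0,0,0,0],[1,0,0,0,0]]]'

```text
t: 4.57
ee_pos: [0.4659, -0.2224, 0.0475]
orientation: [0.003, 0.028, 1.0, -0.002]
contact_force: [5.1, -1.0, 0.4]
finger_gap: 0.0006
grasp_force: 2.9
```

```bash
python3 -c "
from h import *
go(.465,-.222,.16,86.4); a,c=cap('top'); cv2.imwrite('pics/t2.png',cv2.resize(a[150:260,270:400],None,fx=4,fy=4))"
```

```text
t 4.57 pos [ 0.4659 -0.2224  0.0475] yaw 86.8 shift [   0.2   -0.  -112.5] rows 2.8 tilt [ 0.006 -0.004] spin 0.4
```

View pics/t2.png

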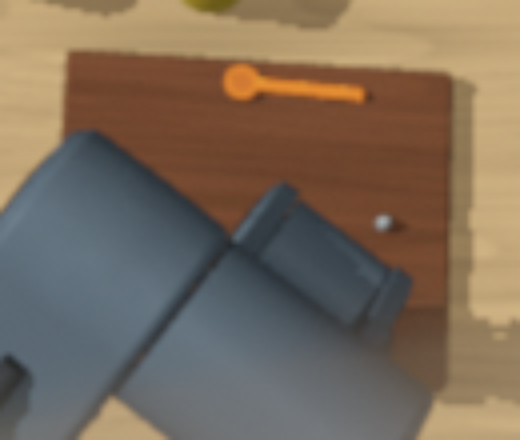

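>>> play_rows --commands '[[[1,-6,0,0,0],[1,-6,0,0,0],[1,-10,0,-38,0],[1,-24,0,-32,0],[1,-24,0,-32,0],[1,-24,0,-32,0],[1,-24,0,-32,0],[1,-24,0,-30,0],[0.5,-22,0,0,0],[0,0,0,0,0],[0,0,0,0,0],[0,0,0,0,0]]]'

```text
t: 5.62
ee_pos: [0.6253, -0.2288, 0.2407]
orientation: [-0.003, 0.028, 1.0, 0.001]
contact_force: [0.4, 0.1, 0.3]
finger_gap: 0.0193
grasp_force: 0.0
```

```bash
python3 -c "
from h import *
import pickle
go(.60,.209,.25,104.1); a,c=cap('wrist','w2.png'); pickle.dump(c,open('c2.pkl','wb'))"
```

```text
t 5.62 pos [ 0.6253 -0.2288  0.2407] yaw 86.8 shift [ 49.6 435.8  -8. ] rows 11.0 tilt [-0.005  0.003] spin -17.3
```

View pics/w2.png

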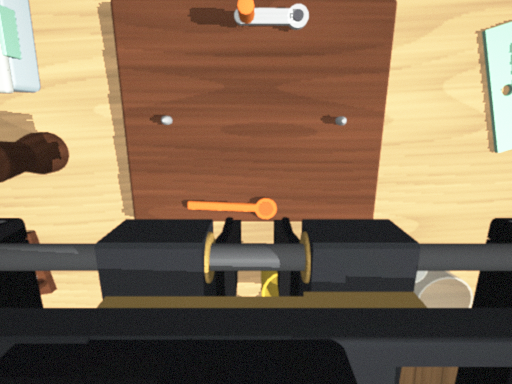

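The lever is back at its stop (knob (246,8), pivot (298,15)). The stud tips are at about (166,120) and (341,121).

```bash
cat > st.py <<'E'
from h import *
import pickle,sys
a=cv2.imread('pics/w2.png');c=pickle.load(open('c2.pkl','rb'))
h=cv2.cvtColor(a,cv2.COLOR_BGR2HSV)
g=cv2.inRange(h,(0,0,95),(180,80,255)); P=[]
for x0,x1 in((150,185),(325,360)):
    m=np.zeros_like(g); m[105:135,x0:x1]=g[105:135,x0:x1]
    n,_,s,ce=cv2.connectedComponentsWithStats(m); i=1+np.argmax(s[1:,4]); print(s[i],ce[i]); P.append(ray(c,*ce[i],.033))
P=np.array(P); d=P[1]-P[0]; print(P,P.mean(0),np.linalg.norm(d),'yaw y',np.degrees(np.arctan2(d[1],d[0])))
print(ray(c,298,15,.042))
E
python3 st.py
```

```text
[161 115  12  10  98] [166.29591837 119.71428571]
[335 116  12  10  90] [340.81111111 120.2       ]
[[ 0.55417089 -0.33910135  0.033     ]
 [ 0.56701349 -0.12110747  0.033     ]] [ 0.56059219 -0.23010441  0.033     ] 0.218371845923656 yaw y 86.62844954616747
[ 0.44918922 -0.17356117  0.042     ]
```

>>> play_rows --commands '[[[0,4,36,0,-1.5],[0,4,36,0,-1.5],[0,5,36,0,-1.5],[0,5,36,0,-1.5],[0,6,36,0,-1.5],[0,6,36,0,-1.5],[0,7,36,0,-1.5],[0,8,36,0,-1.5],[0,8,36,0,-1.5],[0,8,36,0,-1.5],[0,9,36,0,-1.5],[0,9,36,0,-1]]]'

```text
t: 6.67
ee_pos: [0.5087, 0.1905, 0.2417]
orientation: [-0.002, -0.125, 0.992, -0.0]
contact_force: [-0.1, 0.7, -0.2]
finger_gap: 0.0867
grasp_force: 0.0
```

>>> play_rows --commands '[[[0,0,0,0,0],[0,0,0,0,0],[0,0,0,0,0]]]'

```text
t: 6.92
ee_pos: [0.5106, 0.1891, 0.2421]
orientation: [-0.001, -0.125, 0.992, -0.0]
contact_force: [0.1, 0.5, -0.4]
finger_gap: 0.0871
grasp_force: 0.0
```

```bash
python3 -c "
from h import *
import pickle
go(.512,.209,.10,104.1); a,c=cap('wrist','w3.png'); pickle.dump(c,open('c3.pkl','wb'))"
```

```text
t 6.92 pos [0.5106 0.1891 0.2421] yaw 104.3 shift [ -6.5  19.  142.1] rows 3.6 tilt [-0.001 -0.001] spin 0.2
```

View pics/w3.png

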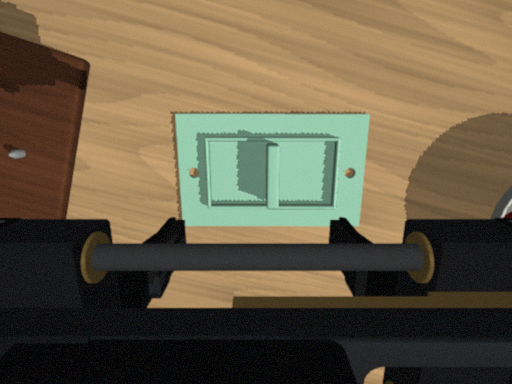

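The plate lies square to the gripper, with holes at about (194,172) and (350,172). The rib shows from (272,144) to (272,208).

```bash
python3 -c "
from h import *
import pickle
c=pickle.load(open('c3.pkl','rb'));a=cv2.imread('pics/w3.png')
h=cv2.cvtColor(a,cv2.COLOR_BGR2HSV);m=255-cv2.inRange(h,(65,30,60),(100,255,255));P=[]
for x0,x1 in((184,203),(341,360)):
    k=np.zeros_like(m);k[162:182,x0:x1]=m[162:182,x0:x1]
    n,_,s,ce=cv2.connectedComponentsWithStats(k);i=1+np.argmax(s[1:,4]);print(s[i],ce[i]);P.append(ray(c,*ce[i],.004))
P=np.array(P);d=P[1]-P[0];M=P.mean(0);Y=np.degrees(np.arctan2(d[1],d[0]));print(P,M,np.linalg.norm(d),Y)
print(ray(c,272,144,.042),ray(c,272,208,.042))
go(M[0],M[1],.10,Y);go(M[0],M[1],.018,Y)"
```

```text
[189 167  10  10  81] [193.48148148 171.72839506]
[344 168  10  10  77] [348.67532468 172.12987013]
[[0.54048368 0.10259611 0.004     ]
 [0.48677624 0.31572479 0.004     ]] [0.51362996 0.20916045 0.004     ] 0.21979154331655923 104.14379306510928
[0.47236058 0.19749477 0.042     ] [0.5535784  0.21932312 0.042     ]
t 6.97 pos [0.5112 0.1887 0.2422] yaw 104.2 shift [ -7.5  19.3 142.2] rows 3.6 tilt [-0.001 -0.001] spin 0.1
t 6.97 pos [0.5112 0.1887 0.2422] yaw 104.2 shift [ -7.6  19.3 224.2] rows 5.6 tilt [-0.001 -0.001] spin 0.1
```

>>> play_rows --commands '[[[0,-4,10,10,0],[0,-4,9,20,0],[0,0,0,38,0],[0,0,0,38,0],[0,0,0,38,0],[0,0,0,38,0],[0,0,0,20,0],[0,0,0,10,0],[0,0,0,8,0],[0,0,0,4,0],[0,0,0,0,0],[0,0,0,0,0]]]'

```text
t: 7.97
ee_pos: [0.5155, 0.2102, 0.0196]
orientation: [0.001, -0.124, 0.992, 0.0]
contact_force: [0.5, 0.5, 1.4]
finger_gap: 0.0871
grasp_force: 0.0
```

```bash
python3 -c "
from h import *
go(.5136,.2092,.015,104.1)"
```

```text
t 7.97 pos [0.5155 0.2102 0.0196] yaw 104.3 shift [ 2.  -0.5  4.5] rows 0.1 tilt [0.002 0.   ] spin 0.2
```

>>> play_rows --commands '[[[0,2,-0.5,4,0],[0.3,0,0,0,0],[0.6,0,0,0,0],[0.9,0,0,0,0],[1,0,0,0,0],[1,0,0,0,0],[1,0,0,0,0],[1,0,0,0,0],[1,0,0,0,0],[1,0,0,0,0],[1,0,0,0,0],[1,0,0,0,0]]]'

```text
t: 8.97
ee_pos: [0.5125, 0.2091, 0.0145]
orientation: [-0.0, -0.124, 0.992, -0.0]
contact_force: [0.8, -1.0, -1.1]
finger_gap: 0.0217
grasp_force: 0.0
```

>>> play_rows --commands '[[[1,0,0,0,0],[1,0,0,-5,0],[1,0,0,-10,0],[1,0,0,-15,0],[1,0,0,-20,0],[1,0,0,-20,0],[1,0,0,-20,0],[1,0,0,-10,0],[1,0,0,0,0],[1,0,0,0,0]]]'

```text
t: 9.8
ee_pos: [0.5124, 0.2091, 0.1149]
orientation: [0.0, -0.124, 0.992, 0.0]
contact_force: [0.1, 0.2, -4.8]
finger_gap: 0.0159
grasp_force: 30.0
```

```bash
python3 -c "
from h import *
go(.56,-.2293,.12,86.6)"
```

```text
t 9.80 pos [0.5124 0.2091 0.1149] yaw 104.3 shift [  62.2 -436.6   -5.2] rows 11.0 tilt [0.001 0.   ] spin 17.7
```

>>> play_rows --commands '[[[1,0,0,0,2],[1,0,0,0,4],[1,0,0,0,4],[1,0,0,0,4],[1,0,0,0,3.5],[1,0,0,0,0],[1,-2,-10,0,0],[1,-3,-20,0,0],[1,-4,-24,0,0],[1,-4,-24,0,0],[1,-4,-24,0,0],[1,-4,-24,0,0]]]'

```text
t: 10.8
ee_pos: [0.5259, 0.0804, 0.1139]
orientation: [-0.001, 0.027, 1.0, -0.0]
contact_force: [1.1, 0.2, -5.4]
finger_gap: 0.0159
grasp_force: 30.0
```

>>> play_rows --commands '[[[1,-4,-24,0,0],[1,-4,-24,0,0],[1,-4,-24,0,0],[1,-4,-24,0,0],[1,-4,-24,0,0],[1,-4,-24,0,0],[1,-4,-24,0,0],[1,-4,-24,0,0],[1,-4,-24,0,0],[1,-4,-24,0,0],[1,-4,-24,0,0],[1,-4,-24,0,0]]]'

```text
t: 11.8
ee_pos: [0.5572, -0.2098, 0.1136]
orientation: [-0.001, 0.027, 1.0, 0.0]
contact_force: [0.1, 0.2, -4.5]
finger_gap: 0.0155
grasp_force: 30.0
```

>>> play_rows --commands '[[[1,-4,-14,0,0],[1,-2,-6,0,0],[1,0,0,0,0],[1,0,0,0,0],[1,0,0,0,0]]]'

```text
t: 12.22
ee_pos: [0.5623, -0.2266, 0.1141]
orientation: [-0.001, 0.027, 1.0, 0.001]
contact_force: [0.1, -0.1, -5.2]
finger_gap: 0.0158
grasp_force: 30.0
```

```bash
python3 -c "
from h import *
import pickle
go(.56,-.2293,.12,86.6); a,c=cap('wrist','w4.png'); pickle.dump(c,open('c4.pkl','wb'))
a,c=cap('top','t4.png')
go(.56,-.2293,.12,86.6)"
```

```text
t 12.22 pos [ 0.5623 -0.2266  0.1141] yaw 86.9 shift [ 2.2 -2.9 -5.9] rows 0.2 tilt [-0.002  0.002] spin 0.3
t 12.32 pos [ 0.5627 -0.2266  0.1144] yaw 86.9 shift [ 2.6 -2.8 -5.6] rows 0.2 tilt [-0.001  0.001] spin 0.3
```

View pics/w4.png

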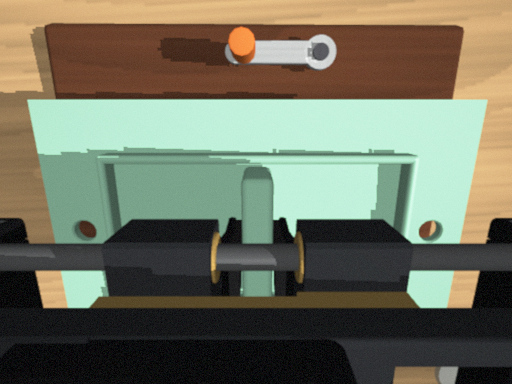

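The plate is held level, with its holes at about (87,229) and (431,230).

```bash
python3 -c "
from h import *
import pickle
c=pickle.load(open('c4.pkl','rb'));a=cv2.imread('pics/w4.png')
h=cv2.cvtColor(a,cv2.COLOR_BGR2HSV);m=255-cv2.inRange(h,(65,20,60),(100,255,255));P=[]
for x0,x1 in((72,104),(414,447)):
    k=np.zeros_like(m);k[216:242,x0:x1]=m[216:242,x0:x1]
    n,_,s,ce=cv2.connectedComponentsWithStats(k);i=1+np.argmax(s[1:,4]);x,y,w,hh=s[i,:4];print(s[i],ce[i]);P.append(ray(c,x+w/2-.5,y+hh/2-.5,.1045))
P=np.array(P);d=P[1]-P[0];M=P.mean(0);Y=np.degrees(np.arctan2(d[1],d[0]));print(P,M,np.linalg.norm(d),Y)
p=bot.read_state()['ee_pos']; S=np.array([.5606,-.2301]); e=p[:2]+S-M[:2];print(M[:2]-p[:2]);go(e[0],e[1],.06,86.6)"
```

```text
[ 78 220  19  18 239] [ 87.07949791 228.85355649]
[419 220  18  18 250] [427.236 228.8  ]
[[ 0.5571588  -0.33678329  0.1045    ]
 [ 0.56932055 -0.11801395  0.1045    ]] [ 0.56323968 -0.22739862  0.1045    ] 0.21910712645231514 86.81810800982365
[ 0.00051491 -0.00076256]
t 12.32 pos [ 0.5627 -0.2266  0.1144] yaw 86.9 shift [ 2.4 -2.9 54.4] rows 1.4 tilt [-0.001  0.001] spin 0.3
```

>>> play_rows --commands '[[[1,2.4,-2.9,10,0.3],[1,0,0,12,0],[1,0,0,12,0],[1,0,0,10,0],[1,0,0,7,0],[1,0,0,0,0],[1,0,0,0,0],[1,0,0,0,0]]]'

```text
t: 12.98
ee_pos: [0.561, -0.2314, 0.0636]
orientation: [0.0, 0.031, 1.0, -0.0]
contact_force: [-0.6, 0.1, -4.2]
finger_gap: 0.0159
grasp_force: 30.0
```

```bash
python3 -c "
from h import *
go(.5601,-.2293,.037,86.6);bot.read_state()
a,c=cap('side'); cv2.imwrite('pics/s5.png',cv2.resize(a[170:275,220:360],None,fx=5,fy=5,interpolation=cv2.INTER_CUBIC))"
```

```text
t 12.98 pos [ 0.561  -0.2314  0.0636] yaw 86.5 shift [ 1.   2.  26.6] rows 0.7 tilt [ 0. -0.] spin -0.1
```

View pics/s5.png

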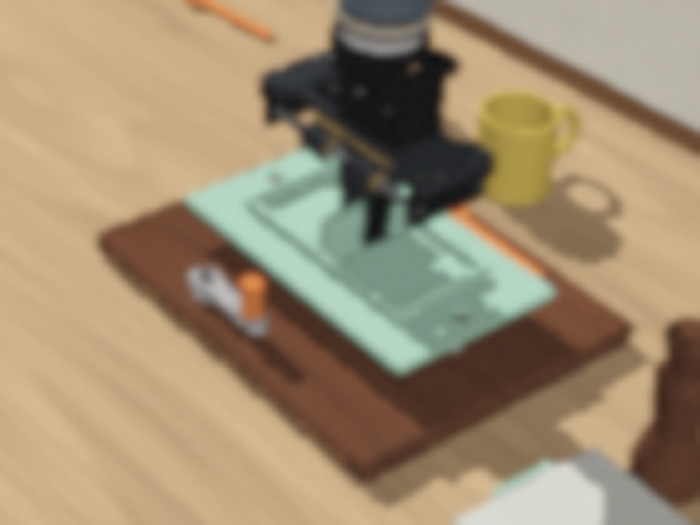

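The side view shows the plate level just above the studs, with the lever clear. I'll correct by 1–2 mm and lower it slowly.

>>> play_rows --commands '[[[1,1,1.8,2,0],[1,0,0,2,0],[1,0,0,0,0],[1,0,0,0,0],[1,0,0,0,0],[1,0,0,0,0]]]'

```text
t: 13.53
ee_pos: [0.5599, -0.2294, 0.0597]
orientation: [0.0, 0.031, 1.0, -0.0]
contact_force: [-0.0, 0.7, -4.5]
finger_gap: 0.0159
grasp_force: 30.0
```

```bash
python3 -c "
from h import *
go(.5601,-.2293,.037,86.6); a,c=cap('wrist','w6.png');go(.5601,-.2293,.037,86.6)
h=cv2.cvtColor(a,cv2.COLOR_BGR2HSV);m=255-cv2.inRange(h,(65,20,60),(100,255,255))
big=np.hstack([a[205:245,65:115],a[205:245,405:455]]);cv2.imwrite('pics/w6c.png',cv2.resize(big,None,fx=7,fy=7,interpolation=cv2.INTER_CUBIC))
L=[.5542,-.3391];Rr=[.5670,-.1211]
K=c['intrinsics']
for P in(L,Rr):
  q=K@(c['R']@np.array([*P,.040])+c['t']);print(q[:2]/q[2])
"
```

```text
t 13.53 pos [ 0.5599 -0.2294  0.0597] yaw 86.5 shift [-0.2  0.1 22.7] rows 0.6 tilt [ 0. -0.] spin -0.1
t 13.58 pos [ 0.5599 -0.2294  0.0597] yaw 86.5 shift [-0.2  0.1 22.7] rows 0.6 tilt [ 0. -0.] spin -0.1
[ 96.46768516 222.91767009]
[418.96701684 222.12755138]
```

View pics/w6c.png

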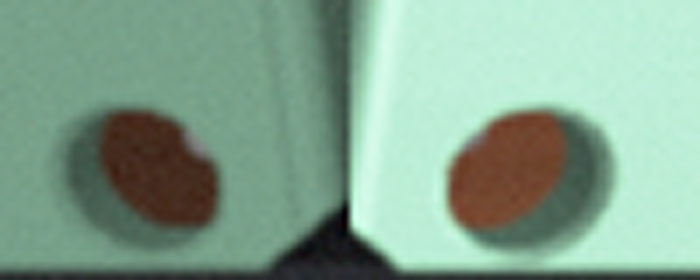

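Both stud tips show symmetrically inside the holes, at about (93,225) and (423,225), as parallax predicts for aligned studs. Lowering now.

>>> play_rows --commands '[[[1,0,0,2,0],[1,0,0,2,0],[1,0,0,2,0],[1,0,0,2,0],[1,0,0,0,0],[1,0,0,0,0]]]'

```text
t: 14.08
ee_pos: [0.5596, -0.2292, 0.0513]
orientation: [-0.0, 0.031, 1.0, 0.0]
contact_force: [0.2, 0.4, -3.6]
finger_gap: 0.0158
grasp_force: 30.0
```

>>> play_rows --commands '[[[1,0,0,2,0],[1,0,0,2,0],[1,0,0,0,0],[1,0,0,0,0]]]'

```text
t: 14.42
ee_pos: [0.5596, -0.2292, 0.0474]
orientation: [-0.0, 0.031, 1.0, 0.0]
contact_force: [0.2, 0.0, -4.3]
finger_gap: 0.0158
grasp_force: 30.0
```

>>> play_rows --commands '[[[1,0,0,2,0],[1,0,0,2,0],[1,0,0,2,0],[1,0,0,0,0],[1,0,0,0,0]]]'

```text
t: 14.83
ee_pos: [0.5596, -0.2292, 0.0413]
orientation: [-0.0, 0.031, 1.0, 0.0]
contact_force: [-0.6, -0.4, -4.8]
finger_gap: 0.0161
grasp_force: 30.0
```

>>> play_rows --commands '[[[1,0,0,1.5,0],[1,0,0,1.5,0],[1,0,0,1,0],[1,0,0,0.7,0],[1,0,0,0,0],[1,0,0,0,0]]]'

```text
t: 15.33
ee_pos: [0.5597, -0.2293, 0.0368]
orientation: [-0.0, 0.031, 1.0, 0.0]
contact_force: [0.1, 0.3, -4.2]
finger_gap: 0.0158
grasp_force: 30.0
```

>>> play_rows --commands '[[[1,0,0,0.7,0],[1,0,0,0,0],[1,0,0,0,0],[1,0,0,0,0]]]'

```text
t: 15.67
ee_pos: [0.5598, -0.2294, 0.0365]
orientation: [0.0, 0.031, 1.0, -0.0]
contact_force: [-0.5, 1.0, -0.8]
finger_gap: 0.0158
grasp_force: 30.0
```

>>> play_rows --commands '[[[1,0,0,0.7,0],[1,0,0,0,0],[1,0,0,0,0],[1,0,0,0,0]]]'

```text
t: 16.0
ee_pos: [0.5599, -0.2293, 0.0365]
orientation: [0.0, 0.031, 1.0, -0.0]
contact_force: [-0.6, 1.3, 5.5]
finger_gap: 0.0158
grasp_force: 30.0
```

Contact felt: the plate is seated and still held. Releasing, lifting and moving to the near side of the knob.

>>> play_rows --commands '[[[1,0,0,0,0],[1,0,0,0,0],[0.9,0,0,-0.5,0],[0.6,0,0,0,0],[0.4,0,0,0,0],[0.4,0,0,0,0],[0.4,0,0,0,0],[0.4,0,0,0,0],[0.4,0,0,0,0],[0.4,0,0,0,0]]]'

```text
t: 16.83
ee_pos: [0.5598, -0.2293, 0.0359]
orientation: [0.0, 0.031, 1.0, 0.0]
contact_force: [0.1, -1.0, 0.3]
finger_gap: 0.0501
grasp_force: 0.0
```

>>> play_rows --commands '[[[0.4,0,0,-10,0],[0.4,0,0,-20,0],[0.4,0,0,-30,0],[0.4,0,0,-30,0],[0.4,0,0,-20,0],[1,25,0,0,0],[1,25,0,0,0],[1,25,0,0,0],[1,25,0,0,0],[1,25,0,0,0],[1,25,0,0,0],[1,0,0,0,0]]]'

```text
t: 17.83
ee_pos: [0.405, -0.2176, 0.1462]
orientation: [-0.003, 0.031, 1.0, 0.002]
contact_force: [-1.2, 0.6, -0.1]
finger_gap: 0.0136
grasp_force: 0.0
```

>>> play_rows --commands '[[[1,0,0,0,0],[1,0,0,0,0],[1,0,0,0,0],[1,0,0,0,0]]]'

```text
t: 18.17
ee_pos: [0.4113, -0.2207, 0.1462]
orientation: [0.001, 0.03, 1.0, -0.001]
contact_force: [0.6, -0.0, 0.2]
finger_gap: 0.0005
grasp_force: 0.0
```

```bash
python3 -c "
from h import *
go(.408,-.226,.047,86.6)"
```

```text
t 18.17 pos [ 0.4113 -0.2207  0.1462] yaw 86.5 shift [ 3.1 -5.4 99.2] rows 2.5 tilt [ 0.001 -0.001] spin -0.1
```

>>> play_rows --commands '[[[1,3,-5,10,0],[1,0,0,25,0],[1,0,0,30,0],[1,0,0,22,0],[1,0,0,10,0],[1,0,0,2,0],[1,0,0,0,0],[1,0,0,0,0]]]'

```text
t: 18.83
ee_pos: [0.4075, -0.2253, 0.0472]
orientation: [0.0, 0.03, 1.0, -0.0]
contact_force: [0.7, -0.3, 0.3]
finger_gap: 0.0005
grasp_force: 0.0
```

>>> play_rows --commands '[[[1,-4,0,0,0],[1,-5,1,0,0],[1,-6,1,0,0],[1,-6,1,0,0],[1,-6,1,0,0],[1,-6,1,0,0],[1,-6,2,0,0],[1,-6,2,0,0],[1,-6,1,0,0],[1,-6,0,0,0],[1,0,0,0,0],[1,0,0,0,0]]]'

```text
t: 19.83
ee_pos: [0.465, -0.2185, 0.0469]
orientation: [0.001, 0.03, 1.0, -0.0]
contact_force: [-0.7, -0.0, -1.3]
finger_gap: 0.0002
grasp_force: 0.1
```

```bash
python3 -c "
from h import *
go(.471,-.220,.047,86.6)"
```

```text
t 19.83 pos [ 0.465  -0.2185  0.0469] yaw 86.5 shift [-6.1 -1.1 -0.1] rows 0.2 tilt [ 0.001 -0.001] spin -0.1
```

>>> play_rows --commands '[[[1,-3,0,0,0],[1,-3,0,0,0],[1,-1,0,0,0],[1,0,0,0,0],[1,0,0,0,0],[1,0,0,0,0]]]'

```text
t: 20.33
ee_pos: [0.4686, -0.2164, 0.0467]
orientation: [-0.003, 0.031, 1.0, 0.002]
contact_force: [-3.6, 4.9, 3.3]
finger_gap: 0.001
grasp_force: 2.8
```

At the stop (force rises). Back off, lift and check.

>>> play_rows --commands '[[[1,5,0,0,0],[1,10,0,0,0],[1,10,0,0,0],[1,0,0,-30,0],[1,0,0,-38,0],[1,0,0,-38,0],[1,0,0,-38,0],[1,-20,35,-20,0],[1,0,38,0,0],[1,0,38,0,0],[1,0,38,0,0],[1,0,38,0,0]]]'

```text
t: 21.33
ee_pos: [0.4755, -0.0335, 0.2097]
orientation: [0.001, 0.031, 1.0, -0.0]
contact_force: [-0.4, 0.2, -0.2]
finger_gap: 0.0006
grasp_force: 0.0
```

>>> play_rows --commands '[[[1,0,38,0,0],[1,0,38,0,0],[1,0,0,0,0],[1,0,0,0,0],[1,0,0,0,0]]]'

```text
t: 21.75
ee_pos: [0.4805, 0.0409, 0.2095]
orientation: [0.0, 0.03, 1.0, -0.0]
contact_force: [0.9, 0.5, -0.4]
finger_gap: 0.0003
grasp_force: 0.0
```

```bash
python3 -c "
from h import *
a,c=cap('top'); cv2.imwrite('pics/t7.png',cv2.resize(a[150:260,270:400],None,fx=5,fy=5,interpolation=cv2.INTER_CUBIC))
h=cv2.cvtColor(a,cv2.COLOR_BGR2HSV);o=cv2.inRange(h,(3,170,150),(18,255,255)); o[:, :290]=0; o[:,378:]=0; o[:185]=0;o[242:]=0
n,_,st,ce=cv2.connectedComponentsWithStats(o)
for i in range(1,n): k=ray(c,*ce[i],.060);print(st[i],k)
"
```

```text
[329 222   5   4  14] [ 0.4851602  -0.21664932  0.06      ]
```

View pics/t7.png

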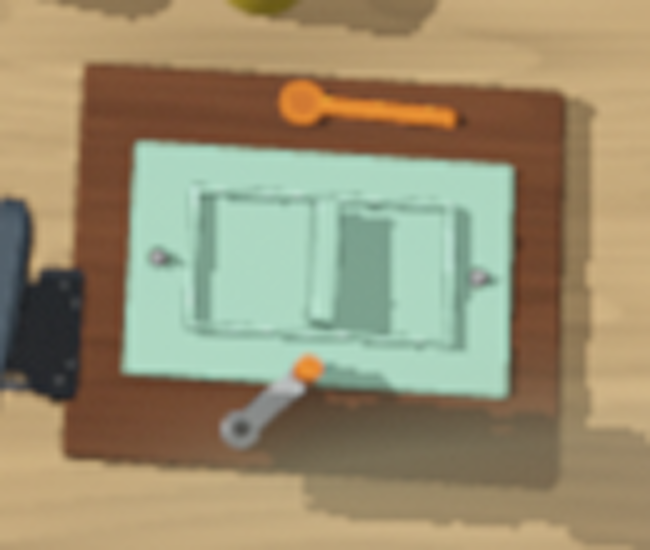

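The plate lies flat with both studs through its holes. The lever knob is over its edge at about (308,370) in the crop, and the spoon hasn't moved.

```bash
python3 -c "
from rig import bot
print(bot.job_done())"
```

```text
the job is handed in; nothing more can be done
None
```

The job is handed in after about 22 s of robot time. The plate sits flat over both studs and the lever is swung over its edge, at about 0.8 of 0.85 rad by my camera estimate. The spoon on the tray is where it was. The hand-in returned no verdict.

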